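# Change the carriage in the assembly rail

## Robot

A 6-joint arm with a two-finger parallel gripper is mounted at the origin on a cart in front of the work surface, level with it; the furniture and walls round the work are solid. World frame = base frame: x ahead of the robot, y to its left, z up, the work surface at z = 0. Lengths are in mm, angles in rad, forces in N, time in s.
With the tool pointing down it reaches from about 350 to 775 mm from the base axis. Payload 7.3 kg.
Tool frame: the origin (TCP) lies midway between the tips of the shut fingers; the grasp point (between the pads) lies 19 mm behind it; z points along the fingers, y is the line along which they close (so a half turn about z gives the same grasp; the last joint's range is limited). The gripper opens to 92 mm and grips with 3 to 60 N. Pads are 19 mm wide; open, the fingers measure 130 mm over their backs; the gripper's body (75 mm by 190 mm) begins 47 mm behind the grasp point.
Start: joints at [1.191, 0.342, 1.524, -0, 1.275, -0.146], TCP at [121.613, 510.74, 226.741] pointing down, gripper open.
Joint ranges: [-2.53, 2.53], [-0.77, 2.02], [0.04, 2.7], [-1, 4.14], [0.28, 2.66], [-3.11, 3.11]. Speed limits (rad/s): [2.57, 2.57, 3.14, 3.14, 3.14, 3.14].

## Interface

Orientations are given as [roll, pitch, yaw] about the fixed x, y, z axes, in that order (R = Rz(yaw) Ry(pitch) Rx(roll)).
In Python, from plant import get_obs, capture, camera_model, close_job, search_frame, regions_of, pinpoint gives the robot as it stands. The module is installed in compiled form; this text tells all that it offers.
- The arm moves only by the shell command python3 -m pendant 'ROWS'. ROWS is JSON, one flat list of numbers, 7 for each row, row after row: the shift along the tool's x, y, z in units of 30 mm (1.0 is 30 mm), then the turn, a rotation vector about the tool's x, y, z in units of 4 degrees (1.0 is 4 degrees), then the closure, from -1 (fully open) to 1 (shut), so that 0 is half open. In form: [dx, dy, dz, wx, wy, wz, gripper, dx, dy, dz, wx, wy, wz, gripper, ...]. A call has 1 to 12 rows; each row shifts and turns the commanded pose from where the row before left it, along the tool's axes as they then stand; what a row does not reach is not made up. A row lasts 1/10 s, in which the tool goes at most 50 mm and 8.59 degrees, less where a joint would pass 70% of its speed; a pose out of reach is approached as far as the arm can. A call with a number of a shift or a turn outside -1 to 1 is refused whole. A call with a gripper value outside its range is refused whole. The fingers move at their own pace and stop on an object; the grip force is fixed at half the most. Time passes only in rows, so rows that do not move let the fingers close. It gives the time, the measured TCP pose, the force, the opening and the grip force at its end, in the units of the state.
- get_obs(): the state, without advancing time (a new reading comes with each control period).
- capture(name): name is "scene" or "side" or "wrist"; returns the picture (480x640x3 uint8, red, green, blue); there is no depth.
- camera_model(name): a dict with "fov_y" (degrees; the focal length in pixels is half the picture's height over the tangent of half this angle, whatever the lens; pixels are square), "cx", "cy" (the principal point, pixels), "pose" (4x4, takes a point from camera to world coordinates). Camera axes: x right, y up, looking along -z (the intrinsics and any distortion apply to the point x, -y, -z); pixel columns grow to the right and rows downward; lengths in mm; the calibration is good to about 2 mm. A picture is of the moment at which its call begins: read the wrist's pose just before it. camera_model takes no time and is no camera call; for the wrist camera it gives the pose at the moment of the call.
- close_job(): hands the job in; it is judged then, once.
Trained networks look in the newest picture that a camera, given by its name, has taken for a name from the list of things; names that differ only in an ending like _2 or _b are one class to them, and where a whole thing is asked for, a point or a joint stands for the part that bears it (a point fixed in the world has none). Each returns a list of dicts, best first, with "score" (0 to 1); they miss things now and then, are a little off and sometimes report something else, mostly with a low value. They report only what shows in the picture. A call takes as long as a camera call. They do not tell look-alikes from the thing itself.
- search_frame(camera, thing): "location" ([column, row] in pixels, amid what is visible of it).
- regions_of(camera, thing): "pixels" (480x640 bool, what is visible of it) and "location" ([column, row] in pixels, amid what is visible of it).
- pinpoint(camera, thing): "location" ([column, row] in pixels: a listed point, or the origin of a listed thing).
The state is a dict: "time": time; "joint_positions": joint angles; "dq": joint speeds; "tau": joint torques, N m; "tool_pos": TCP position; "tcp_rot": TCP orientation; "contact_force": force on the tool from outside, world axes, zero at the start; "moment": the same for the moment, N m; "grip_width": finger opening in mm; "finger_force": force on a finger pad.
Only numpy, scipy, OpenCV 4.12 (cv2) and the standard library are available. Lean on these libraries where they do the work, as an engineer would, in place of code of your own. Each camera call takes 0.05 s, during which the arm holds its last target. There are 200 camera calls.

## Task

The injector assembly rail needs its V-block carriage, but the end-stop carriage is still in the rail and in the way, and the rail is open at one end only: first slide the end-stop carriage out of the open end and stand it upright on the bench, well clear of the rail and of the space in front of its mouth. Then fetch the carriage with the V-groove in its top from the grey two-lane box (there it can only be taken by its ends), put it down and take it again by its flat sides, enter its foot into the open end of the rail and slide it fully home against the fixed stop. Leave the flat-topped carriage in the box and do not disturb the bottle, the nozzle holder, the breaker bar or the marker.

Things in the scene. Friction and masses are not known exactly. Their poses are not given: they have to be found in the camera images.
- rail: Aluminium T-slot rail screwed to the bench. Origin: underside, on the centre line; x runs along the slot from the open mouth (x = -100) to the face of the dark stop block (x = 90, all mm). Base plate x -100..125, y -42..42, z 0..6. Lips and walls reach y = +-30, z = 21. Stop block x 90..114, 62 wide, top z 58, bolt heads to 63. Carriages pass in and out at the mouth only.
- rail_mouth (a point): Middle of the channel floor at the open mouth (rail x = -100, y = 0, z = 6 mm); axes as the rail's. Carriages slide on this floor. Channel for the foot: 41 mm wide, 10 high (z 6..16), under two 5 mm thick lips that leave a slot 21 wide for the neck. Over the first 12 mm the mouth flares: channel to 51, slot to 33 wide.
- rail_home (a point): Where the origin of the V-groove carriage lies when it is fully home against the stop (rail x = 62, y = 0, z = 6 mm); axes as the rail's. No finger fits between carriage and stop then. In the rail a carriage has 2.5 mm of play to each side, 3 mm upward, and slides with plain metal friction (1 to 3 N).
- box: Grey stowage box, open on top, fixed, with two lanes side by side along its x axis. Origin: centre of its underside. Outside 134 (x) x 92 (y) x 62 high, walls and divider 4 thick, floor 3 thick; each lane is 126 long and 40 wide, lane centres at y = +22 and -22 mm. Which carriage is in which lane varies.
- v_carriage: Carriage with a V-groove (20 mm wide, 12 deep) along its top; 0.18 to 0.29 kg. Origin: centre of its foot's underside; x along its length (either end may lead), z up. Foot 56 x 36 x 7 high, neck 16 wide to z 18, body 56 long, 26 wide, z 18..62, flat sides and ends to grip (z 25..58). In the box: 35 (+-6) mm free at each end, but 7 mm beside its flanks, walls to 3 mm below its top.
- stop_carriage: End-stop carriage, starts in the rail: section (foot, neck, body) as the V-groove carriage, but 44 mm long, no groove; a dark steel plate 26 wide, 11 thick rises at its -x end from z 62 to 81, with a setting screw through it along x (x -26..8). Origin: centre of its foot's underside, z up. 0.15 to 0.25 kg, not locked. Grip its flat sides (26 wide, z 25..58). Stands on its foot.
- flat_carriage: Flat-topped carriage, outside size as the V-groove carriage (56 x 26 body, 36 wide foot, 62 high) but with two round holes in a flat top instead of a groove. In the other lane of the box; to be left there. Origin: centre of the underside of its foot.
- oil_bottle: Small dark oil bottle with a spout cap, standing, 45 mm diameter, 152 high. Origin: centre of its underside. Bystander.
- nozzle_holder: Steel injector nozzle holder lying on the bench, 122 mm long (its y axis), 23 wide, 20 high. Origin: centre of its underside. Bystander.
- breaker_bar: Short breaker bar with a black grip lying on the bench, 205 mm long (its y axis), 21 wide, 21 high. Origin: centre of its underside. Bystander.
- marker: Felt marker lying on the bench, 127 mm long (its y axis), 14 thick. Origin: centre of its underside. Bystander.
- bench_vice: Small dark machine vice, fixed on the bench between the box and the rail; does not move. Origin: centre of its underside; 68 mm wide along its x axis, 197 long along its y axis, 58 high.
- tester: Green injector tester standing at the back of the bench behind the rail, fixed; keep the gripper clear of its upright front. Origin: centre of its underside; 245 mm along x (front face at x = -122), 340 along y, 330 high.
Not all that is in view belongs to the job. What is shaped like the flat_carriage but yellow is not meant.

How it is judged (in metres and radians):
On the way, in this order (a step that is already met when the one before it is completed fails the run):
1. the end-stop carriage is out of the rail, standing upright on the bench clear of the rail and its mouth, and let go ((y of stop_carriage in the frame of rail above 0.075 m or y of stop_carriage in the frame of rail below -0.075 m or x of stop_carriage in the frame of rail below -0.2 m or x of stop_carriage in the frame of rail above 0.16 m) and height (world z) of stop_carriage between -0.004 and 0.004 m and angle between stop_carriage's own z axis and vertical below 0.1 rad and linear speed of stop_carriage below 0.02 m/s and contact force between the fingers and stop_carriage below 0.1 N), for 0.2 s.
2. the V-groove carriage is out of the box, put down upright and let go, so that it can be taken again by its sides (horizontal distance between v_carriage and box above 0.12 m and height (world z) of v_carriage below 0.011 m and angle between v_carriage's own z axis and vertical below 0.1 rad and linear speed of v_carriage below 0.02 m/s and contact force between the fingers and v_carriage below 0.1 N), for 0.2 s.
At the end, for the whole second after the job is handed in: V-groove carriage upright in the rail within 3 mm of fully home, at rest; end-stop carriage upright on the bench, its centre 75 mm beside the rail's centre line, or 100 mm before the mouth, or 35 mm past the closed end; flat-topped carriage standing in the box (x of v_carriage in the frame of rail_home between -0.003 and 0.003 m and y of v_carriage in the frame of rail_home between -0.0045 and 0.0045 m and z of v_carriage in the frame of rail_home between -0.003 and 0.003 m and angle between each of v_carriage, stop_carriage, flat_carriage's own z axis and vertical below 0.1 rad and linear speed of v_carriage below 0.02 m/s and (y of stop_carriage in the frame of rail above 0.075 m or y of stop_carriage in the frame of rail below -0.075 m or x of stop_carriage in the frame of rail below -0.2 m or x of stop_carriage in the frame of rail above 0.16 m) and height (world z) of stop_carriage between -0.004 and 0.004 m and horizontal distance between flat_carriage and box below 0.05 m and height (world z) of flat_carriage below 0.008 m); the robot touches nothing.
It fails at once if the oil bottle is moved more than 30 mm or tipped (distance of oil_bottle from where it was at the start of the episode above 0.03 m or angle between oil_bottle's own z axis and vertical above 0.4 rad).
It fails at once if the nozzle holder is moved more than 30 mm (distance of nozzle_holder from where it was at the start of the episode above 0.03 m).
It fails at once if the breaker bar is moved more than 30 mm (distance of breaker_bar from where it was at the start of the episode above 0.03 m).
It fails at once if the marker is moved more than 30 mm (distance of marker from where it was at the start of the episode above 0.03 m).
It fails at once if the flat-topped carriage is lifted out of the box (height (world z) of flat_carriage above 0.04 m).
It also fails if it takes over 72 s, if anything falls off the work surface, if the arm or the gripper's body presses on something with over 40 N, if the wrist force passes 120 N, or if a joint passes its speed limit or range.

## Working session

There is one attempt and no reset: what is moved stays moved. The work goes in short steps, Python scripts to look and compute and a shell command to move; the robot and the scene stay as the last step left them, time stands still between calls to the robot, and variables do not carry over. Pictures are saved under pics/ and viewed, at most 10 in all, crops included, and the job is handed in when it is done.

```bash
mkdir -p pics; cat > h.py <<'E'
import numpy as np, cv2
from plant import *
def ray(cam,px,M=None):
    m=M or camera_model(cam); f=240/np.tan(np.radians(m["fov_y"])/2)
    P=np.array(m["pose"]); d=P[:3,:3]@np.array([(px[0]-m["cx"])/f,-(px[1]-m["cy"])/f,-1])
    return P[:3,3],d
def at(cam,px,z,M=None):
    o,d=ray(cam,px,M); return o+d*(z-o[2])/d[2]
def proj(cam,p,M=None):
    m=M or camera_model(cam); f=240/np.tan(np.radians(m["fov_y"])/2)
    P=np.array(m["pose"]); q=P[:3,:3].T@(np.array(p)-P[:3,3]); return np.array([m["cx"]+f*q[0]/-q[2],m["cy"]-f*q[1]/-q[2]])
def save(cam,n):
    im=capture(cam); cv2.imwrite(f"pics/{n}.png",im[:,:,::-1]); return im
E
python3 - <<'E'
from h import *
np.set_printoptions(precision=1,suppress=True)
for c in ["scene","side","wrist"]:
    im=save(c,c+"0"); m=camera_model(c); print(c,{k:v for k,v in m.items() if k!="pose"}); print(np.array(m["pose"]))
    for t in ["rail","rail_mouth","rail_home","box","v_carriage","stop_carriage","flat_carriage","oil_bottle","nozzle_holder","breaker_bar","marker","bench_vice"]:
        r=pinpoint(c,t); print(t,[(np.round(x["location"]),round(x["score"],2),at(c,x["location"],6 if "rail_" in t else 0)[:2]) for x in r[:3]])
o=get_obs();print(o)
E
```

```text
scene {'fov_y': 42.51030720633042, 'cx': 326.39166386872023, 'cy': 239.8225131273518}
[[  -0.7    0.6   -0.5 -109.1]
 [  -0.7   -0.5    0.4  612.3]
 [   0.     0.6    0.8 1196.4]
 [   0.     0.     0.     1. ]]
rail [(array([388., 222.]), 0.68, array([ 516.9, -173.6]))]
rail_mouth [(array([368., 252.]), 0.91, array([478.8, -66.3]))]
rail_home [(array([401., 211.]), 0.69, array([ 518.5, -220.7]))]
box [(array([248., 359.]), 0.94, array([451.2, 321.8]))]
v_carriage [(array([258., 351.]), 0.82, array([451.3, 293.8]))]
stop_carriage [(array([394., 218.]), 0.71, array([ 516.2, -195. ]))]
flat_carriage [(array([241., 360.]), 0.97, array([459.3, 334.6])), (array([192., 314.]), 0.65, array([625.9, 346.4]))]
oil_bottle [(array([286., 266.]), 0.96, array([583.8, 104.1]))]
nozzle_holder [(array([339., 309.]), 0.56, array([412.1,  91.9])), (array([370., 255.]), 0.33, array([474.3, -67.7]))]
breaker_bar [(array([447., 184.]), 0.9, array([ 502.7, -383.4])), (array([394., 218.]), 0.59, array([ 516.6, -196.5]))]
marker [(array([433., 262.]), 0.64, array([ 357.8, -165. ]))]
bench_vice []
side {'fov_y
[... 1153 characters left out ...]
8.508546690277, 'cy': 236.5020051773265}
[[  0.2  -0.9  -0.3  44.2]
 [  1.    0.2   0.1 528.2]
 [ -0.   -0.3   1.  385.3]
 [  0.    0.    0.    1. ]]
rail []
rail_mouth []
rail_home []
box []
v_carriage []
stop_carriage []
flat_carriage []
oil_bottle []
nozzle_holder []
breaker_bar []
marker []
bench_vice []
{'time': 1.95, 'joint_positions': array([ 1.2,  0.3,  1.5, -0. ,  1.3, -0.1]), 'dq': array([ 0., -0., -0., -0.,  0.,  0.]), 'tau': array([ -0. , -43.1, -24.4,   0.1,   0. ,  -0. ]), 'tool_pos': array([121.6, 510.7, 226.7]), 'tcp_rot': array([3.1, 0. , 2.9]), 'contact_force': array([ 0.5,  0.3, -0.4]), 'moment': array([-0.,  0., -0.]), 'finger_force': 0.0, 'grip_width': 91.86036143847109}
```

View pics/scene0.png

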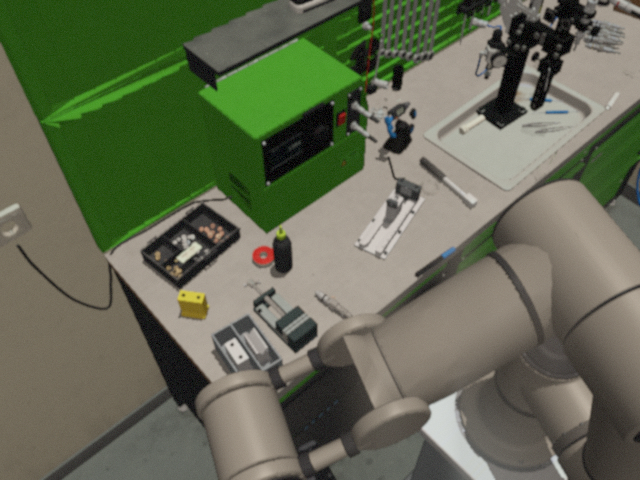

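View pics/side0.png

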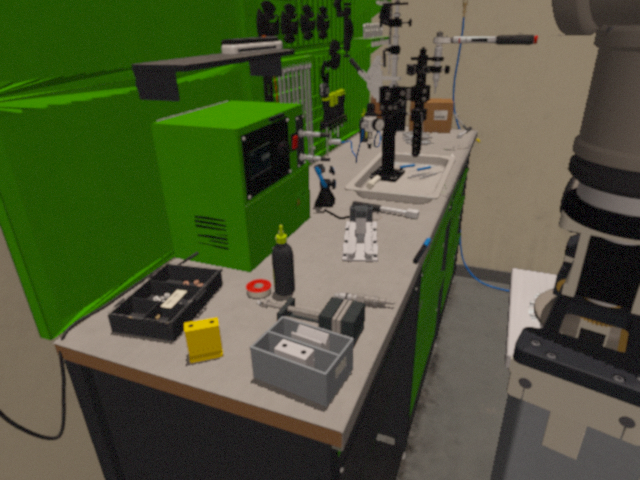

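The scene picture shows the V carriage in the box's right-hand lane (262,343) and the flat one in the left lane (237,350). The rail runs from its mouth at (368,250) to the stop at (405,188), with the end-stop carriage near (394,212). The side picture agrees: box at (303,355), rail at (360,240), bottle at (282,270).

```bash
cat >> h.py <<'E'
from scipy.spatial.transform import Rotation as Ro
np.set_printoptions(precision=1,suppress=True)
def plan(p,yaw,start=None):
    """equal rows from the present pose to TCP p, pointing down, with yaw; returns end pose"""
    if start is None:
        o=get_obs(); start=(np.array(o["tool_pos"]),Ro.from_euler("xyz",o["tcp_rot"]))
    p0,R0=start; R1=Ro.from_euler("xyz",[np.pi,0,yaw]); w=(R0.inv()*R1).as_rotvec(degrees=True); d=np.array(p)-p0
    for n in range(1,60):
        S=sum((R0*Ro.from_rotvec(w*k/n,degrees=True)).as_matrix() for k in range(n)); v=np.linalg.solve(S,d)/30; u=w/n/4
        if max(abs(v).max(),abs(u).max())<=1: break
    print("rows",n,"shift",np.round(v,3),"turn",np.round(u,3)); return np.array(p,float),R1
E
python3 - <<'E'
from h import *
o=get_obs(); print(o["tcp_rot"])
s=plan([380,240,270],2.4); plan([465,-110,240],1.88,s)
E
```

```text
[3.1 0.  2.9]
rows 12 shift [-1.  -0.4 -0.1] turn [0.  0.  0.6]
rows 12 shift [-0.9 -0.3  0.1] turn [ 0.  -0.   0.6]
```

```bash
sed -i 's/print("rows",n,"shift",np.round(v,3),"turn",np.round(u,3))/print("rows",n,"shift",v.round(3).tolist(),"turn",u.round(3).tolist())/' h.py
python3 - <<'E'
from h import *
print(get_obs()["tcp_rot"].tolist())
s=plan([380,240,270],2.4); plan([465,-110,240],1.88,s)
E
```

```text
[3.141473520141628, 3.347068551096122e-05, 2.907807184855989]
rows 12 shift [-0.99, -0.353, -0.12] turn [0.0, 0.0, 0.606]
rows 12 shift [-0.95, -0.349, 0.083] turn [0.0, -0.0, 0.621]
```

```bash
python3 -m pendant '[-0.99,-0.353,-0.12,0,0,0.606,-1,-0.99,-0.353,-0.12,0,0,0.606,-1,-0.99,-0.353,-0.12,0,0,0.606,-1,-0.99,-0.353,-0.12,0,0,0.606,-1,-0.99,-0.353,-0.12,0,0,0.606,-1,-0.99,-0.353,-0.12,0,0,0.606,-1,-0.99,-0.353,-0.12,0,0,0.606,-1,-0.99,-0.353,-0.12,0,0,0.606,-1,-0.99,-0.353,-0.12,0,0,0.606,-1,-0.99,-0.353,-0.12,0,0,0.606,-1,-0.99,-0.353,-0.12,0,0,0.606,-1,-0.99,-0.353,-0.12,0,0,0.606,-1]'
python3 - <<'E'
from h import *
save("wrist","w1")
plan([465,-110,240],1.88)
E
```

```text
time: 3.15
tool_pos: [380.7, 238.7, 270.2]
tcp_rot: [3.141, 0.0, 2.398]
contact_force: [0.5, 0.1, -0.5]
grip_width: 91.5
finger_force: 0.0
rows 12 shift [-0.936, -0.347, 0.087] turn [0.001, 0.004, 0.614]
```

View pics/w1.png

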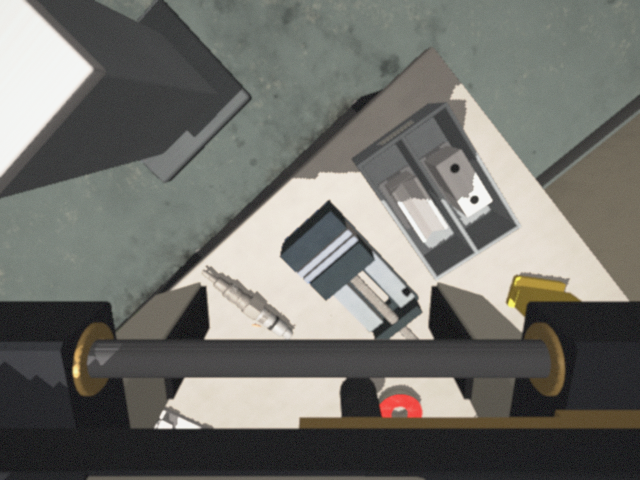

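The wrist picture shows the box rim corners at about (352,160), (448,103), (520,225) and (437,276). The V carriage is at (418,207) and the flat one at (460,183), with the vice at (350,270) and the nozzle holder at (250,300).

```bash
python3 - <<'E'
from h import *
c=np.array([at("wrist",p,62)[:2] for p in [(352,160),(448,103),(520,225),(437,276)]]); print(c,c.mean(0),[np.linalg.norm(c[i]-c[i-1]) for i in range(4)])
d=c[2]-c[1]+c[3]-c[0]; print("box ang",np.arctan2(d[1],d[0]))
for t in ["v_carriage","flat_carriage","box","nozzle_holder","bench_vice"]:
    print(t,[(x["location"],x["score"],at("wrist",x["location"],3 if "car" in t else 0)[:2]) for x in pinpoint("wrist",t)[:2]])
print("tester",at("scene",(272,233),0),at("scene",(365,165),0))
plan([530,-225,260],1.88)
E
```

```text
[[373.6 281.2]
 [392.7 371.3]
 [521.1 354.4]
 [509.2 268.2]] [449.2 318.8] [np.float64(136.28196748995842), np.float64(92.13303703216475), np.float64(129.4624347662039), np.float64(87.01893494290846)]
box ang -0.11237297090978411
v_carriage [([406.6, 196.8], 0.9, array([446.6, 298.7]))]
flat_carriage [([443.5, 175.2], 0.62, array([453.3, 342.1])), ([534.1, 291.5], 0.6, array([623.1, 336.7]))]
box [([420.6, 184.0], 0.75, array([444.5, 320.4]))]
nozzle_holder [([405.8, 193.3], 0.74, array([441.1, 303.6])), ([249.3, 299.0], 0.6, array([416. ,  98.8]))]
bench_vice [([407.5, 193.0], 0.34, array([441.8, 305.5]))]
tester [684.9  65.7   0. ] [ 699.7 -271.7    0. ]
rows 16 shift [-0.992, -0.278, 0.02] turn [-0.0, -0.0, 0.466]
```

```bash
python3 -m pendant '[-0.992,-0.278,0.02,0,0,0.466,-1,-0.992,-0.278,0.02,0,0,0.466,-1,-0.992,-0.278,0.02,0,0,0.466,-1,-0.992,-0.278,0.02,0,0,0.466,-1,-0.992,-0.278,0.02,0,0,0.466,-1,-0.992,-0.278,0.02,0,0,0.466,-1,-0.992,-0.278,0.02,0,0,0.466,-1,-0.992,-0.278,0.02,0,0,0.466,-1,-0.992,-0.278,0.02,0,0,0.466,-1,-0.992,-0.278,0.02,0,0,0.466,-1,-0.992,-0.278,0.02,0,0,0.466,-1,-0.992,-0.278,0.02,0,0,0.466,-1]' && python3 -m pendant '[-0.992,-0.278,0.02,0,0,0.466,-1,-0.992,-0.278,0.02,0,0,0.466,-1,-0.992,-0.278,0.02,0,0,0.466,-1,-0.992,-0.278,0.02,0,0,0.466,-1]'
python3 - <<'E'
from h import *
save("wrist","w2")
for t in ["rail","rail_mouth","rail_home","stop_carriage"]:
    print(t,[(x["location"],x["score"],at("wrist",x["location"],0 if t=="rail" else 6)[:2]) for x in pinpoint("wrist",t)[:2]])
E
```

```text
time: 4.65
tool_pos: [516.2, -102.6, 262.4]
tcp_rot: [3.142, -0.001, 2.011]
contact_force: [0.3, 0.8, 0.3]
grip_width: 92.0
finger_force: 0.0
time: 5.05
tool_pos: [530.8, -225.2, 259.9]
tcp_rot: [-3.142, -0.001, 1.881]
contact_force: [0.8, 0.1, 0.1]
grip_width: 91.9
finger_force: 0.0
rail [([318.9, 129.0], 0.78, array([ 509.6, -169.9]))]
rail_mouth [([320.8, 12.5], 0.66, array([480.5, -71.6]))]
rail_home []
stop_carriage [([319.5, 153.5], 0.86, array([ 516.9, -187.8]))]
```

View pics/w2.png

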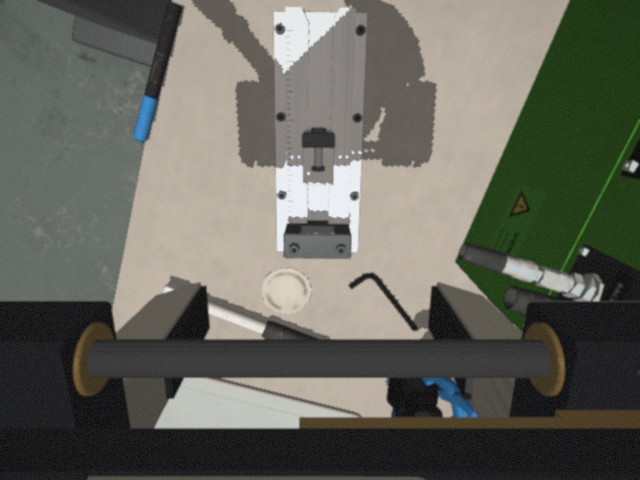

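The wrist picture shows the rail nearly upright: mouth corners at (274,12) and (367,12), and the stop-block top from (285,235) to (351,235) with its back edge at row 258. The end-stop carriage has its plate at (319,137) and its body around (318,170).

```bash
python3 - <<'E'
from h import *
P=lambda px,z: at("wrist",px,z)[:2]
m=[P((274,12),6),P((367,12),6)]; s=[P((285,235),58),P((351,235),58)]; b=[P((285,257),58),P((351,257),58)]
print("mouth",m,np.linalg.norm(m[1]-m[0])); print("stop front",s,np.linalg.norm(s[1]-s[0])," back",b)
M=sum(m)/2;S=sum(s)/2; d=S-M; print(M,S,"len(190)",np.linalg.norm(d),"ang",np.arctan2(d[1],d[0]))
pl=[P((303,131),87),P((335,131),87)]; print("plate mouth-side top edge?",pl)
c=camera_model("wrist"); print(c["pose"][:3,3])
E
python3 -c "
import cv2; im=cv2.imread('pics/w2.png')[100:260,250:390]; cv2.imwrite('pics/c2.png',cv2.resize(im,None,fx=4,fy=3.7,interpolation=cv2.INTER_CUBIC))"
```

```text
mouth [array([440.5, -82.3]), array([519.2, -57.1])] 82.54602672711219
stop front [array([ 508. , -261.3]), array([ 564.5, -243.1])] 59.3436791077773  back [array([ 513.9, -281.4]), array([ 571.3, -262.9])]
[479.9 -69.7] [ 536.2 -252.2] len(190) 191.03759320698168 ang -1.2712900685608806
plate mouth-side top edge? [array([ 497.2, -168.1]), array([ 520.7, -160.6])]
[ 504.9 -150.7  418.6]
```

View pics/c2.png

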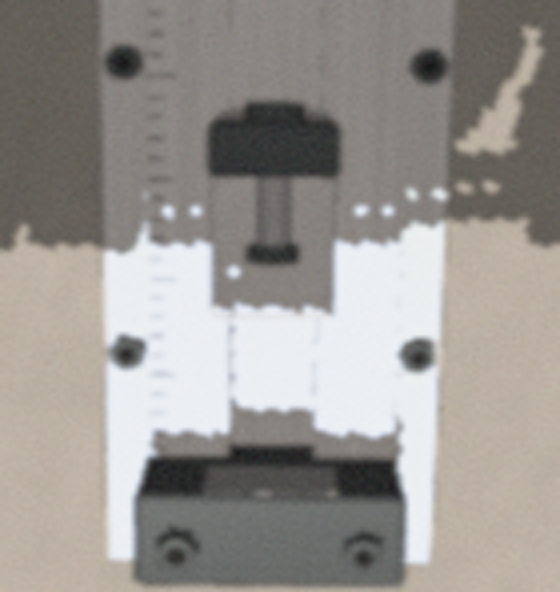

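```bash
python3 - <<'E'
from h import *
P=lambda px,z: at("wrist",px,z)[:2]
M=np.array([479.9,-69.7]); a=-1.271; e=np.array([np.cos(a),np.sin(a)]); n=np.array([-e[1],e[0]])
for px,z in [((318.7,132),87),((318.7,147.5),87),((318,184),68)]:
    q=P(px,z)-M; print(px,"rail x",q@e-100,"y",q@n)
for x in (-10,): 0
c=M+e*(100+10); print(e,n)
E
```

```text
(318.7, 132) rail x -0.2394014665849653 y -0.40318268649941263
(318.7, 147.5) rail x 11.47509088760819 y -0.27583578476603393
(318, 184) rail x 43.22305879403683 y -0.5545877758155685
[ 0.3 -1. ] [1.  0.3]
```

```bash
python3 - <<'E'
from h import *
plan([515.9,-186.3,32],1.871)
E
```

```text
rows 8 shift [0.167, -0.01, 0.95] turn [-0.0, -0.002, 0.018]
```

```bash
python3 -m pendant '[0.167,-0.01,0.95,0,0,0.018,-1,0.167,-0.01,0.95,0,0,0.018,-1,0.167,-0.01,0.95,0,0,0.018,-1,0.167,-0.01,0.95,0,0,0.018,-1,0.167,-0.01,0.95,0,0,0.018,-1,0.167,-0.01,0.95,0,0,0.018,-1,0.167,-0.01,0.95,0,0,0.018,-1,0.167,-0.01,0.95,0,0,0.018,-1,0,0,0,0,0,0,0.3,0,0,0,0,0,0,1,0,0,0,0,0,0,1,0,0,0,0,0,0,1]'
python3 -m pendant '[0,0,0,0,0,0,1,0,0,0,0,0,0,1]'
```

```text
time: 6.5
tool_pos: [516.9, -188.4, 34.0]
tcp_rot: [3.139, 0.002, 1.87]
contact_force: [0.1, -0.2, -0.2]
grip_width: 64.6
finger_force: 0.0
time: 6.7
tool_pos: [516.1, -188.2, 33.0]
tcp_rot: [3.141, 0.001, 1.869]
contact_force: [-0.7, -1.0, -0.1]
grip_width: 48.2
finger_force: 0.0
```

```bash
python3 -m pendant '[0,0,0,0,0,0,1,0,0,0,0,0,0,1,0,0,0,0,0,0,1,0,0,0,0,0,0,1,0,0,0,0,0,0,1]'
```

```text
time: 7.2
tool_pos: [516.0, -188.0, 32.3]
tcp_rot: [3.141, 0.0, 1.869]
contact_force: [1.8, 1.0, 0.6]
grip_width: 25.6
finger_force: 30.0
```

```bash
python3 -m pendant '[0.2,0,-0.03,0,0,0,1,0.5,0,0,0,0,0,1,0.5,0,0,0,0,0,1,0.5,0,0,0,0,0,1]'; python3 -m pendant '[0.5,0,0,0,0,0,1,0.6,0,0,0,0,0,1,0.6,0,0,0,0,0,1,0.6,0,0,0,0,0,1,0.6,0,0,0,0,0,1,0.6,0,0,0,0,0,1]'; python3 - <<'E'
from h import *
M=np.array([479.9,-69.7]); a=-1.271; e=np.array([np.cos(a),np.sin(a)]); n=np.array([-e[1],e[0]])
q=get_obs()["tool_pos"][:2]-M; print(q@e-100,q@n)
E
```

```text
time: 7.6
tool_pos: [500.6, -137.7, 33.3]
tcp_rot: [3.141, 0.0, 1.87]
contact_force: [3.1, -1.0, -0.9]
grip_width: 25.9
finger_force: 30.0
time: 8.2
tool_pos: [468.1, -37.0, 33.0]
tcp_rot: [-3.139, -0.001, 1.87]
contact_force: [-0.3, 0.8, -1.3]
grip_width: 25.6
finger_force: 30.0
-134.72094343772318 -1.6609704937345444
```

```bash
python3 - <<'E'
from h import *
s=plan([468,-37,65],1.871); s=plan([401,-136,65],1.871,s); plan([401,-136,28],1.871,s)
E
```

```text
rows 2 shift [0.001, -0.002, -0.534] turn [-0.017, -0.01, -0.007]
rows 4 shift [-0.623, -0.777, -0.0] turn [0.0, 0.0, 0.0]
rows 2 shift [-0.0, -0.0, 0.617] turn [0.0, 0.0, 0.0]
```

```bash
python3 -m pendant '[0,0,-0.534,0,0,0,1,0,0,-0.534,0,0,0,1,-0.623,-0.777,0,0,0,0,1,-0.623,-0.777,0,0,0,0,1,-0.623,-0.777,0,0,0,0,1,-0.623,-0.777,0,0,0,0,1,0,0,0.617,0,0,0,1,0,0,0.55,0,0,0,1,0,0,0,0,0,0,1,0,0,0,0,0,0,1]'
```

```text
time: 9.2
tool_pos: [402.0, -136.7, 30.2]
tcp_rot: [-3.14, -0.002, 1.87]
contact_force: [0.5, -0.5, -1.6]
grip_width: 26.1
finger_force: 30.0
```

```bash
python3 -m pendant '[0,0,0.06,0,0,0,1,0,0,0.05,0,0,0,1,0,0,0.02,0,0,0,1,0,0,0,0,0,0,1]'
```

```text
time: 9.6
tool_pos: [402.9, -137.7, 26.5]
tcp_rot: [3.141, 0.0, 1.87]
contact_force: [-0.1, 0.2, -2.1]
grip_width: 25.8
finger_force: 30.0
```

```bash
python3 -m pendant '[0,0,0.03,0,0,0,1,0,0,0,0,0,0,1]'; python3 -m pendant '[0,0,0,0,0,0,0.4,0,0,0,0,0,0,0.2,0,0,0,0,0,0,0,0,0,0,0,0,0,0]'
```

```text
time: 9.8
tool_pos: [403.0, -137.8, 26.3]
tcp_rot: [3.141, 0.0, 1.87]
contact_force: [-1.9, 1.5, 10.2]
grip_width: 26.0
finger_force: 30.0
time: 10.2
tool_pos: [402.8, -137.8, 25.4]
tcp_rot: [3.142, -0.0, 1.869]
contact_force: [-0.3, 0.4, -0.3]
grip_width: 44.6
finger_force: 0.0
```

```bash
python3 - <<'E'
from h import *
s=plan([403,-138,140],1.871); plan([438,228,210],1.46,s)
E
```

```text
rows 4 shift [-0.002, 0.001, -0.955] turn [0.0, -0.0, -0.005]
rows 13 shift [0.929, 0.194, -0.179] turn [-0.0, -0.0, 0.453]
```

```bash
python3 -m pendant '[0,0,-0.955,0,0,0,0,0,0,-0.955,0,0,0,0,0,0,-0.955,0,0,0,0,0,0,-0.955,0,0,0,0]'; python3 -m pendant '[0.929,0.194,-0.179,0,0,0.453,0,0.929,0.194,-0.179,0,0,0.453,0,0.929,0.194,-0.179,0,0,0.453,0,0.929,0.194,-0.179,0,0,0.453,0,0.929,0.194,-0.179,0,0,0.453,0,0.929,0.194,-0.179,0,0,0.453,0,0.929,0.194,-0.179,0,0,0.453,0,0.929,0.194,-0.179,0,0,0.453,0,0.929,0.194,-0.179,0,0,0.453,0,0.929,0.194,-0.179,0,0,0.453,0,0.929,0.194,-0.179,0,0,0.453,0,0.929,0.194,-0.179,0,0,0.453,0]';  python3 -m pendant '[0.929,0.194,-0.179,0,0,0.453,0,0,0,0,0,0,0,-0.4,0,0,0,0,0,0,-0.4]'
python3 - <<'E'
from h import *
save("wrist","w3")
for t in ["v_carriage","flat_carriage","box"]:
    print(t,[(x["location"],x["score"],at("wrist",x["location"],3)[:2]) for x in pinpoint("wrist",t)[:2]])
im=save("scene","s3")
for t in ["stop_carriage"]:
    print(t,[(x["location"],x["score"],at("scene",x["location"],0)[:2]) for x in pinpoint("scene",t)[:2]])
E
```

```text
time: 10.6
tool_pos: [402.6, -137.7, 141.1]
tcp_rot: [-3.141, -0.0, 1.869]
contact_force: [0.5, 0.0, 0.2]
grip_width: 45.5
finger_force: 0.0
time: 11.8
tool_pos: [430.2, 202.0, 204.6]
tcp_rot: [-3.141, 0.0, 1.489]
contact_force: [-0.3, 0.2, 0.7]
grip_width: 46.0
finger_force: 0.0
time: 12.1
tool_pos: [438.0, 228.1, 209.4]
tcp_rot: [-3.141, 0.001, 1.46]
contact_force: [-0.2, -0.4, 0.5]
grip_width: 57.6
finger_force: 0.0
v_carriage [([316.9, 118.3], 0.58, array([441.9, 298.1]))]
flat_carriage [([539.1, 47.0], 0.79, array([625.3, 332.6])), ([324.5, 60.9], 0.65, array([453.3, 341.7]))]
box [([318.4, 90.5], 0.7, array([446. , 319.8]))]
stop_carriage [([412.3, 258.7], 0.45, array([ 397.9, -135.1]))]
```

View pics/w3.png

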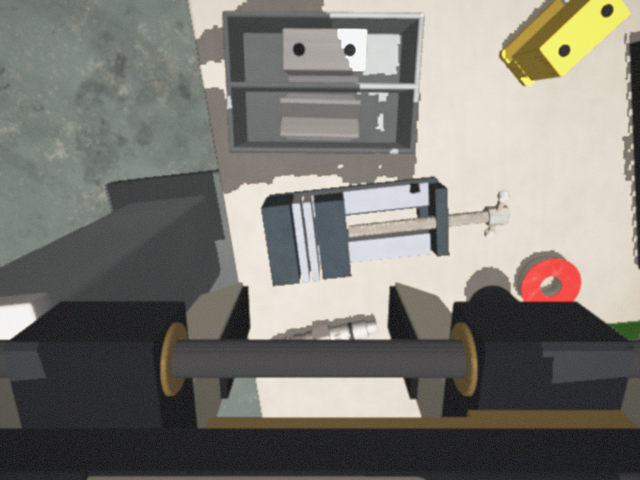

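View pics/s3.png

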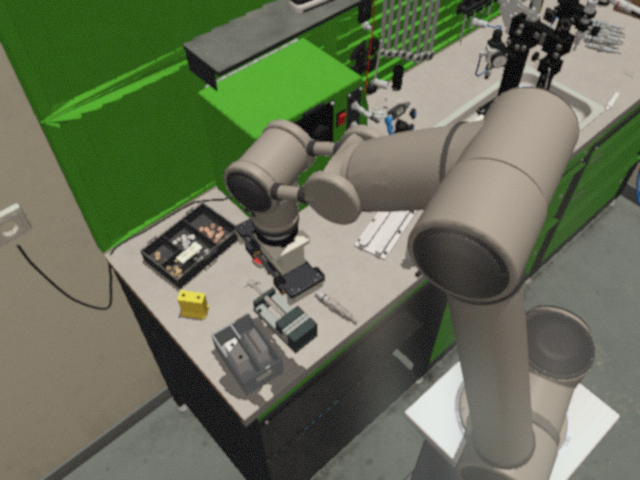

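The wrist picture shows the V carriage's top at columns 280–360, rows 95–138, in the near lane, and the flat one above it at (325,50). The box rim runs from (225,13) to (424,14) and from (230,151) to (415,153). In the scene picture the end-stop carriage is mostly hidden by the arm, with a sliver at (412,258) about where I stood it.

```bash
python3 - <<'E'
from h import *
P=lambda px,z: at("wrist",px,z)[:2]
c=[P(p,62) for p in [(225,13),(424,14),(415,153),(230,151)]]; print(np.array(c),sum(c)/4)
for k in (c[1]-c[0],c[2]-c[3]): print("ang",np.arctan2(k[1],k[0]),np.linalg.norm(k))
v=[P(p,65) for p in [(280.5,95),(360,97),(358,138),(280,136)]]; print(np.array(v),sum(v)/4)
for k in (v[1]-v[0],v[2]-v[3],v[0]-v[3]): print("ang",np.arctan2(k[1],k[0]),np.linalg.norm(k))
E
python3 -c "
import cv2; im=cv2.imread('pics/w3.png')[80:160,220:430]; cv2.imwrite('pics/c3.png',cv2.resize(im,None,fx=3.8,fy=3.8,interpolation=cv2.INTER_CUBIC))"
```

```text
[[390.4 372.4]
 [520.7 356.9]
 [510.6 267.2]
 [378.2 283.7]] [450.  320.1]
ang -0.1182829187665163 131.22221091402898
ang -0.12379168373155729 133.4590178376451
[[419.9 317.4]
 [474.1 309.9]
 [470.4 282.6]
 [415.8 290.2]] [445.1 300. ]
ang -0.13726425540248804 54.72561768921413
ang -0.1382035530686013 55.171928762529674
ang 1.4184111409285336 27.48521809522436
```

View pics/c3.png

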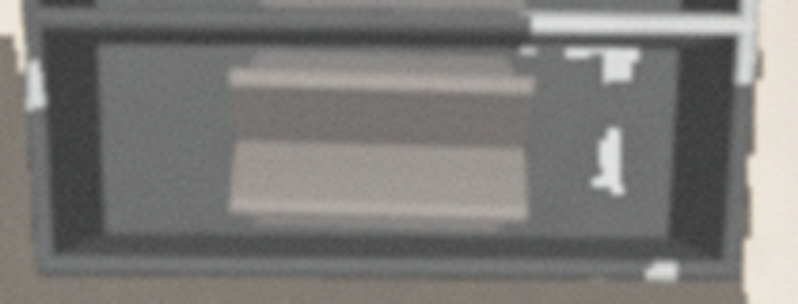

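The crop puts the V carriage's top corners at about (280.5,98), (360,100), (359,138) and (280,136), so its centre is near (445,299).

```bash
python3 - <<'E'
from h import *
s=plan([445,299,100],1.44); plan([445,299,24],1.44,s)
E
```

```text
rows 4 shift [0.6, -0.016, 0.915] turn [-0.0, 0.0, 0.062]
rows 3 shift [-0.0, -0.0, 0.844] turn [0.0, 0.0, 0.0]
```

```bash
python3 -m pendant '[0.6,-0.016,0.915,0,0,0.062,-0.5,0.6,-0.016,0.915,0,0,0.062,-0.5,0.6,-0.016,0.915,0,0,0.062,-0.5,0.6,-0.016,0.915,0,0,0.062,-0.5,0,0,0,0,0,0,-0.5,0,0,0,0,0,0,-0.5]'; python3 -m pendant '[0,0,0.4,0,0,0,-0.5,0,0,0.5,0,0,0,-0.5,0,0,0.4,0,0,0,-0.5,0,0,0,0,0,0,-0.5]'
```

```text
time: 13.0
tool_pos: [444.9, 299.3, 100.1]
tcp_rot: [-3.141, 0.001, 1.442]
contact_force: [-0.0, 0.0, 1.5]
grip_width: 68.5
finger_force: 0.0
time: 13.4
tool_pos: [444.4, 298.9, 60.0]
tcp_rot: [-3.14, 0.001, 1.44]
contact_force: [-0.3, 0.5, 0.8]
grip_width: 69.0
finger_force: 0.0
```

```bash
python3 -m pendant '[0,0,0.4,0,0,0,-0.5,0,0,0.4,0,0,0,-0.5,0,0,0.4,0,0,0,-0.5,0,0,0,0,0,0,-0.5]'; python3 -m pendant '[0,0,0,0,0,0,0,0,0,0,0,0,0,1,0,0,0,0,0,0,1,0,0,0,0,0,0,1,0,0,0,0,0,0,1]'
```

```text
time: 13.8
tool_pos: [443.8, 299.2, 23.1]
tcp_rot: [-3.139, 0.002, 1.441]
contact_force: [-0.3, -0.1, 0.1]
grip_width: 68.7
finger_force: 0.0
time: 14.3
tool_pos: [445.4, 300.0, 25.4]
tcp_rot: [3.141, -0.001, 1.441]
contact_force: [1.1, 0.7, -0.3]
grip_width: 55.5
finger_force: 30.0
```

```bash
python3 -m pendant '[0,0,-0.3,0,0,0,1,0,0,-0.9,0,0,0,1,0,0,-0.9,0,0,0,1,0,0,-0.9,0,0,0,1,0,0,0,0,0,0,1]'; python3 - <<'E'
from h import *
s=plan([459,-3,115],1.44); s=plan([459,-3,115],0.30,s)
E
```

```text
time: 14.8
tool_pos: [446.8, 300.8, 118.9]
tcp_rot: [3.136, -0.004, 1.441]
contact_force: [0.3, -0.4, -2.4]
grip_width: 55.9
finger_force: 30.0
rows 10 shift [-0.999, 0.172, 0.012] turn [0.009, -0.006, 0.002]
rows 17 shift [0.0, 0.0, -0.0] turn [-0.0, -0.0, 0.961]
```

```bash
python3 -m pendant '[-0.999,0.172,0.012,0,0,0,1,-0.999,0.172,0.012,0,0,0,1,-0.999,0.172,0.012,0,0,0,1,-0.999,0.172,0.012,0,0,0,1,-0.999,0.172,0.012,0,0,0,1,-0.999,0.172,0.012,0,0,0,1,-0.999,0.172,0.012,0,0,0,1,-0.999,0.172,0.012,0,0,0,1,-0.999,0.172,0.012,0,0,0,1,-0.999,0.172,0.012,0,0,0,1]'; python3 -m pendant '[0,0,0.1,0,0,0.96,1,0,0,0.1,0,0,0.96,1,0,0,0.1,0,0,0.96,1,0,0,0.1,0,0,0.96,1,0,0,0.1,0,0,0.96,1,0,0,0.1,0,0,0.96,1,0,0,0.1,0,0,0.96,1,0,0,0.1,0,0,0.96,1,0,0,0.1,0,0,0.96,1,0,0,0.1,0,0,0.96,1]';python3 -m pendant '[0,0,0.1,0,0,0.96,1,0,0,0.1,0,0,0.96,1,0,0,0.1,0,0,0.96,1,0,0,0.1,0,0,0.96,1,0,0,0.1,0,0,0.96,1,0,0,0.1,0,0,0.96,1,0,0,0.1,0,0,0.96,1,0,0,0,0,0,0,1]'; python3 - <<'E'
from h import *
plan([459,-3,30],0.30)
E
```

```text
time: 15.8
tool_pos: [456.5, -5.2, 110.6]
tcp_rot: [-3.14, -0.0, 1.441]
contact_force: [0.1, -0.1, -3.0]
grip_width: 55.9
finger_force: 30.0
time: 16.8
tool_pos: [456.5, -3.9, 80.5]
tcp_rot: [-3.14, 0.001, 0.768]
contact_force: [-0.1, 0.0, -2.8]
grip_width: 55.5
finger_force: 30.0
time: 17.6
tool_pos: [456.4, -3.9, 59.4]
tcp_rot: [-3.14, 0.002, 0.301]
contact_force: [0.3, -0.2, -2.9]
grip_width: 55.5
finger_force: 30.0
rows 1 shift [0.095, -0.001, 0.981] turn [-0.017, 0.03, 0.017]
```

```bash
python3 -m pendant '[0.09,0,0.4,0,0,0,1,0,0,0.4,0,0,0,1,0,0,0.3,0,0,0,1,0,0,0.07,0,0,0,1,0,0,0,0,0,0,1]'; python3 -m pendant '[0,0,0.04,0,0,0,1,0,0,0,0,0,0,1]'
```

```text
time: 18.1
tool_pos: [459.7, -3.2, 24.8]
tcp_rot: [-3.141, 0.001, 0.302]
contact_force: [0.6, 0.2, -3.4]
grip_width: 56.1
finger_force: 30.0
time: 18.3
tool_pos: [460.3, -3.3, 24.4]
tcp_rot: [3.141, -0.001, 0.302]
contact_force: [-0.4, -0.0, -3.2]
grip_width: 56.4
finger_force: 30.0
```

```bash
python3 -m pendant '[0,0,0.03,0,0,0,1,0,0,0,0,0,0,1]'; python3 -m pendant '[0,0,0.03,0,0,0,1,0,0,0,0,0,0,1]'
```

```text
time: 18.5
tool_pos: [460.1, -3.3, 23.4]
tcp_rot: [3.142, -0.0, 0.302]
contact_force: [0.2, -0.5, -3.1]
grip_width: 55.8
finger_force: 30.0
time: 18.7
tool_pos: [460.1, -3.3, 22.4]
tcp_rot: [3.142, -0.0, 0.302]
contact_force: [-0.1, -0.5, -1.8]
grip_width: 55.8
finger_force: 30.0
```

```bash
python3 -m pendant '[0,0,0.02,0,0,0,1,0,0,0,0,0,0,1]'; python3 -m pendant '[0,0,0,0,0,0,0,0,0,0,0,0,0,-0.4,0,0,0,0,0,0,-0.5,0,0,0,0,0,0,-0.5]'; python3 - <<'E'
from h import *
s=plan([460,-3,120],0.302); s=plan([460,-3,120],1.871,s)
E
```

```text
time: 18.9
tool_pos: [460.1, -3.3, 22.4]
tcp_rot: [3.141, -0.001, 0.302]
contact_force: [-1.6, 1.0, 5.6]
grip_width: 55.9
finger_force: 30.0
time: 19.3
tool_pos: [460.1, -3.3, 21.8]
tcp_rot: [3.142, -0.0, 0.302]
contact_force: [0.8, 0.6, -0.9]
grip_width: 68.5
finger_force: 0.0
rows 4 shift [0.0, -0.003, -0.819] turn [0.0, -0.001, -0.001]
rows 23 shift [0.0, 0.0, -0.0] turn [0.0, 0.0, -0.977]
```

```bash
python3 -m pendant '[0,0,-0.8,0,0,0,-0.5,0,0,-0.8,0,0,0,-0.5,0,0,-0.6,0,0,-0.97,-0.5,0,0,-0.3,0,0,-0.97,-0.5,0,0,0,0,0,-0.97,-0.5,0,0,0,0,0,-0.97,-0.5,0,0,0,0,0,-0.97,-0.5,0,0,0,0,0,-0.97,-0.5,0,0,0,0,0,-0.97,-0.5,0,0,0,0,0,-0.97,-0.5,0,0,0,0,0,-0.97,-0.5,0,0,0,0,0,-0.97,-0.5]'; python3 -m pendant '[0,0,0,0,0,-0.97,-0.5,0,0,0,0,0,-0.97,-0.5,0,0,0,0,0,-0.97,-0.5,0,0,0,0,0,-0.97,-0.5,0,0,0,0,0,-0.97,-0.5,0,0,0,0,0,-0.97,-0.5,0,0,0,0,0,-0.97,-0.5,0,0,0,0,0,-0.97,-0.5,0,0,0,0,0,-0.97,-0.5,0,0,0,0,0,-0.97,-0.5,0,0,0,0,0,-0.97,-0.5,0,0,0,0,0,-0.97,-0.5]'; python3 - <<'E'
from h import *
capture("scene"); print([(x["score"],at("scene",x["location"],0)[:2]) for x in pinpoint("scene","v_carriage")[:2]])
capture("side"); print([(x["score"],at("side",x["location"],0)[:2]) for x in pinpoint("side","v_carriage")[:2]])
s=plan([460.1,-3.3,50],1.871); plan([460.1,-3.3,30],1.871,s)
E
```

```text
time: 20.5
tool_pos: [459.9, -3.3, 96.7]
tcp_rot: [-3.141, -0.0, 0.982]
contact_force: [0.3, 0.1, 0.5]
grip_width: 68.6
finger_force: 0.0
time: 21.7
tool_pos: [460.0, -3.3, 96.6]
tcp_rot: [-3.141, -0.0, 1.794]
contact_force: [0.0, 0.4, -0.3]
grip_width: 68.9
finger_force: 0.0
[(0.88, array([457.6,   0.2]))]
[(0.89, array([452. ,   9.7]))]
rows 2 shift [-0.001, 0.002, 0.778] turn [0.0, -0.001, -0.582]
rows 1 shift [-0.0, -0.0, 0.667] turn [0.0, 0.0, 0.0]
```

```bash
python3 -m pendant '[0,0,0.4,0,0,-0.582,-0.5,0,0,0.5,0,0,-0.582,-0.5,0,0,0.5,0,0,0,-0.5,0,0,0.6,0,0,0,-0.5,0,0,0.35,0,0,0,-0.5,0,0,0,0,0,0,-0.5]'; python3 -m pendant '[0,0,0,0,0,0,0.2,0,0,0,0,0,0,0.7,0,0,0,0,0,0,1,0,0,0,0,0,0,1,0,0,0,0,0,0,1,0,0,0,0,0,0,1,0,0,0,0,0,0,1]'; python3 - <<'E'
from h import *
M=np.array([479.9,-69.7]); a=-1.271; e=np.array([np.cos(a),np.sin(a)]); n=np.array([-e[1],e[0]])
q=get_obs()["tool_pos"][:2]-M; print(q@e-100,q@n)
E
```

```text
time: 22.5
tool_pos: [459.1, -3.1, 25.1]
tcp_rot: [-3.139, -0.001, 1.872]
contact_force: [-0.4, 1.2, 0.5]
grip_width: 68.7
finger_force: 0.0
time: 23.2
tool_pos: [460.2, -3.3, 26.4]
tcp_rot: [3.141, 0.0, 1.873]
contact_force: [-0.3, 0.2, 2.3]
grip_width: 25.7
finger_force: 30.0
-169.27535162258886 0.7551313775838441
```

```bash
python3 -m pendant '[0,-0.035,-0.25,0,0,0,1,0,0,0,0,0,0,1,-0.5,0,0,0,0,0,1,-0.5,0,0,0,0,0,1,-0.2,0,0,0,0,0,1,0,0,0,0,0,0,1,0,0,0,0,0,0,1]'; cat > r.py <<'E'
from h import *
M=np.array([479.9,-69.7]); a=-1.271; e=np.array([np.cos(a),np.sin(a)]); n=np.array([-e[1],e[0]])
q=get_obs()["tool_pos"][:2]-M; f=get_obs()["contact_force"]; print("rail x",q@e-100,"y",q@n,"force along",f[:2]@e,"side",f[:2]@n)
E
python3 r.py
```

```text
time: 23.9
tool_pos: [469.4, -38.2, 33.5]
tcp_rot: [-3.141, -0.001, 1.872]
contact_force: [0.3, 0.1, -2.6]
grip_width: 25.8
finger_force: 30.0
rail x -133.20627929099788 y -0.7277709424756721 force along -0.018607079039775012 side 0.3556228994794177
```

```bash
python3 -m pendant '[-0.2,0,0,0,0,0,1,-0.2,0,0,0,0,0,1,-0.2,0,0,0,0,0,1,-0.2,0,0,0,0,0,1,-0.2,0,0,0,0,0,1,0,0,0,0,0,0,1]'; python3 r.py
```

```text
time: 24.5
tool_pos: [479.0, -67.4, 33.8]
tcp_rot: [3.141, 0.0, 1.872]
contact_force: [0.3, 0.4, -2.9]
grip_width: 26.0
finger_force: 30.0
rail x -102.41501308405824 y -0.15686473468925374 force along -0.30185602449646276 side 0.4576775508767143
```

```bash
python3 -m pendant '[-0.3,0,0,0,0,0,1,-0.4,0,0,0,0,0,1,-0.4,0,0,0,0,0,1,-0.4,0,0,0,0,0,1,-0.4,0,0,0,0,0,1,0,0,0,0,0,0,1]'; python3 r.py;  python3 -m pendant '[-0.4,0,0,0,0,0,1,-0.4,0,0,0,0,0,1,-0.4,0,0,0,0,0,1,-0.4,0,0,0,0,0,1,-0.4,0,0,0,0,0,1,-0.4,0,0,0,0,0,1,0,0,0,0,0,0,1]'; python3 r.py
```

```text
time: 25.1
tool_pos: [496.2, -123.0, 33.7]
tcp_rot: [3.141, 0.001, 1.871]
contact_force: [1.8, 1.4, -2.6]
grip_width: 26.2
finger_force: 30.0
rail x -44.29180144308472 y -0.2075887606223675 force along -0.8399880362199101 side 2.177563234745317
time: 25.8
tool_pos: [517.5, -191.7, 33.7]
tcp_rot: [3.141, 0.001, 1.871]
contact_force: [0.1, 0.6, -2.6]
grip_width: 25.8
finger_force: 30.0
rail x 27.623193316082393 y -0.06538875684219232 force along -0.49917745660657936 side 0.27192196811620695
```

```bash
python3 -m pendant '[-0.3,0,0,0,0,0,1,-0.3,0,0,0,0,0,1,-0.3,0,0.03,0,0,0,1,-0.1,0,0,0,0,0,1,0,0,0,0,0,0,1]'; python3 r.py;  python3 -m pendant '[-0.05,0,0,0,0,0,1,-0.05,0,0,0,0,0,1,0,0,0,0,0,0,1]'; python3 r.py
```

```text
time: 26.3
tool_pos: [525.9, -218.9, 32.7]
tcp_rot: [-3.142, -0.0, 1.872]
contact_force: [0.3, 0.6, -2.7]
grip_width: 25.6
finger_force: 30.0
rail x 56.13383816066349 y -0.07621521691590799 force along -0.45204283023088343 side 0.41575128152578533
time: 26.6
tool_pos: [526.8, -221.2, 32.9]
tcp_rot: [3.141, -0.0, 1.873]
contact_force: [0.1, -0.1, -3.9]
grip_width: 25.8
finger_force: 30.0
rail x 58.62754772623123 y 0.10216285795372534 force along 0.13015745765453943 side 0.09112372906031335
```

```bash
python3 -m pendant '[-0.05,0,0,0,0,0,1,-0.05,0,0,0,0,0,1,0,0,0,0,0,0,1]'; python3 r.py;  python3 -m pendant '[-0.04,0,0,0,0,0,1,-0.04,0,0,0,0,0,1,0,0,0,0,0,0,1]'; python3 r.py
```

```text
time: 26.9
tool_pos: [527.8, -224.3, 32.9]
tcp_rot: [3.141, 0.0, 1.873]
contact_force: [0.6, 0.5, -3.6]
grip_width: 25.7
finger_force: 30.0
rail x 61.8524374888741 y 0.12125490435056412 force along -0.32803394524903495 side 0.7393022034607075
time: 27.2
tool_pos: [528.0, -225.4, 32.7]
tcp_rot: [-3.141, -0.002, 1.873]
contact_force: [-1.1, 4.7, -1.5]
grip_width: 26.0
finger_force: 30.0
rail x 62.94912916450582 y -0.0507313666211342 force along -4.801180288070812 side 0.34044550321695677
```

```bash
python3 -m pendant '[-0.03,0,0,0,0,0,1,0,0,0,0,0,0,1]'; python3 r.py;  python3 -m pendant '[0,0,0.03,0,0,0,1,0,0,0,0,0,0,1]'; python3 r.py
```

```text
time: 27.4
tool_pos: [527.9, -225.4, 32.6]
tcp_rot: [-3.141, -0.004, 1.873]
contact_force: [-1.9, 8.4, 0.5]
grip_width: 26.0
finger_force: 30.0
rail x 62.948383515833484 y -0.09507120670344374 force along -8.580484520399386 side 0.7148030622388102
time: 27.6
tool_pos: [527.9, -225.4, 32.5]
tcp_rot: [-3.141, -0.003, 1.873]
contact_force: [-3.4, 9.5, 6.0]
grip_width: 25.9
finger_force: 30.0
rail x 62.95461934288966 y -0.09607225046036129 force along -10.049801731323406 side -0.48651155158203335
```

```bash
python3 -m pendant '[0,0,0,0,0,0,0.5,0,0,0,0,0,0,0.2,0,0,0,0,0,0,0,0,0,0,0,0,0,0]'; python3 -m pendant '[0,0,-0.5,0,0,0,0,0,0,-0.95,0,0,0,0,0,0,-0.95,0,0,0,0,0,0,-0.95,0,0,0,0,0,0,-0.95,0,0,0,0,0,0,-0.95,0,0,0,0,0,0,-0.95,0,0,0,0,0,0,-0.95,0,0,0,0,0,0,-0.4,0,0,0,0,0,0,0,0,0,0,0]'; python3 - <<'E'
from h import *
save("wrist","w5")
for t in ["v_carriage","stop_carriage","rail_home"]:
    print(t,[(x["location"],x["score"],at("wrist",x["location"],0 if t[0]=="s" else 6)[:2]) for x in pinpoint("wrist",t)[:2]])
M=np.array([479.9,-69.7]); a=-1.271; e=np.array([np.cos(a),np.sin(a)]); print("expected",M+162*e)
E
```

```text
time: 28.0
tool_pos: [529.0, -227.8, 32.2]
tcp_rot: [3.141, 0.001, 1.873]
contact_force: [-0.0, -0.7, -0.1]
grip_width: 43.7
finger_force: 0.0
time: 29.0
tool_pos: [529.3, -227.9, 259.9]
tcp_rot: [3.139, 0.003, 1.873]
contact_force: [-0.1, -0.5, 0.5]
grip_width: 46.0
finger_force: 0.0
v_carriage [([315.5, 190.6], 0.83, array([ 521.8, -226.3]))]
stop_carriage [([217.4, 60.2], 0.78, array([ 399.4, -138. ])), ([260.8, 318.4], 0.56, array([ 506.1, -380.8]))]
rail_home [([317.4, 191.3], 0.74, array([ 523.3, -226. ]))]
expected [ 527.7 -224.5]
```

View pics/w5.png

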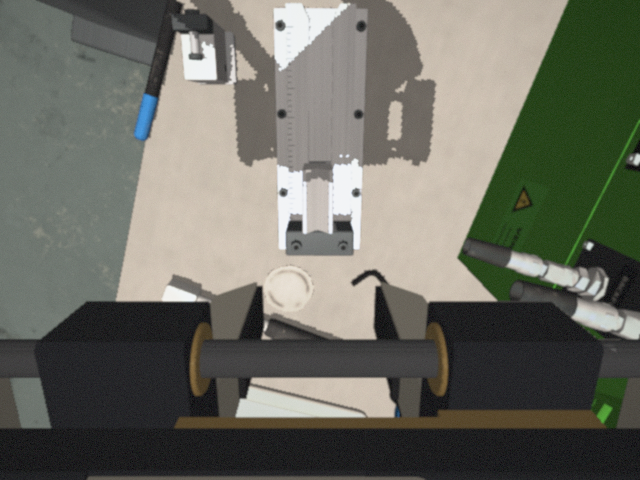

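The V carriage sits hard against the stop block at (317,200). The end-stop carriage stands clear at (205,55), about 97 mm beside the rail's centre line. The marker at (155,90) is undisturbed, so I'm handing in.

```bash
python3 -c "
from plant import close_job; print(close_job())"
```

```text
the job is handed in; nothing more can be done
None
```

The V-groove carriage is fully home against the stop, the end-stop carriage stands upright on the bench about 97 mm beside the rail's centre line, the flat-topped carriage was left in the box, and the job is handed in at about 29 s; the hand-in call returned no verdict.

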